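# Tip the slide box flat and press it home in its cradle

## Task

The green slide box stands on end with its lid facing away from the aluminium cradle: without picking it up, push it over with a push high on its lid side so that it lies lid up. Then slide it square between the cradle's rails and press it steadily against the sprung pad at the far end with about 10 N for a good second, never more than 20 N on the cradle. Leave it there touching the pad, and do not disturb the vial and the small bottle beside it.

Things in the scene. Friction and masses are not known exactly. Their poses are not given: they have to be found in the camera images.
- slide_box: Green hinged box for slides, lid shut for good: 92 mm long (x), 68 wide (y), 32 thick (z), 0.25 to 0.5 kg; a lip and hinge at the ends are seen but not solid. Origin: centre of the underside; z out of the lid. Starts standing on its -x end: x up, origin 46 mm above the bench, lid (z) level, facing away from the cradle. Lying lid up, its x points to the cradle, the origin at bench height.
- push_spot (a point): Point on the lid face near its upper end: 36 mm along x from the box's middle, 32 mm out along z; 82 mm above the bench while the box stands. Pushed here towards the cradle (2 N or less) the box leans on its lower underside edge, passes balance at about 19 degrees (about 27 mm of push) and falls freely towards the cradle; the foot may slip some mm.
- cradle: Fixed aluminium cradle without floor. Origin: on the bench, midway between the rails, where the straight rails begin; x points into it, y across. Rails x = 0 to 75 mm, 74 mm apart inside, 24 high, 8 thick. At the far end a rubber pad 50 mm wide, 7 to 25 mm above the bench, on a stop block 45 mm high; the stop is adjustable: pad face anywhere from x = 29 to 53 mm, not measured.
- cradle_mouth (a point): Middle of the flared mouth at bench height, 23 mm before the straight rails; the flares spread 29 degrees to 99 mm apart inside here (about 113 outside). Axes as the cradle's. The pad gives way from about 5 N on, then 0.8 N per mm over 15 mm of travel to a hard stop; it stays about where it was pushed. 5.5 N or more on it for 0.5 s is home. Sliding the box takes 1 to 3.5 N besides.
- vial: Bystander: small standing vial, 27 mm diameter, 58 mm high, origin at the centre of its foot.
- oil_bottle: Bystander: small dropper-size glass bottle with black cap, 25 mm diameter, 66 mm high, origin at the centre of its foot.
Mind the look-alikes: they are no part of the job. What is shaped like the slide_box but purple is not meant.

How it is judged:
By the outcome, as a careful person would: the job done as asked, in the order asked, and still so for the second after the job is handed in, with the robot touching nothing.
It also fails if it takes over 70 s, if anything falls off the work surface, if the arm or the gripper's body presses on something with over 40 N, if the wrist force passes 120 N, or if a joint passes its speed limit or range.

## Robot

A 6-joint arm with a two-finger parallel gripper is mounted at the origin on a cart in front of the work surface, level with it; the furniture and walls round the work are solid. World frame = base frame: x ahead of the robot, y to its left, z up, the work surface at z = 0. Lengths are in mm, angles in rad, forces in N, time in s.
With the tool pointing down it reaches from about 275 to 825 mm from the base axis. Payload 5.2 kg.
Tool frame: the origin (TCP) lies at the very end of the fingers, on their centre line; the grasp point (between the pads) lies 19 mm behind it; z points along the fingers, y is the line along which they close (so a half turn about z gives the same grasp; the last joint's range is limited). The gripper opens to 93 mm and grips with 3 to 60 N. Pads are 15 mm wide; open, the fingers measure 128 mm over their backs; the gripper's body (75 mm by 188 mm) begins 65 mm behind the grasp point.
Start: joints at [1.012, 0.259, 1.535, -0, 1.348, -0.203], TCP at [191.566, 515.565, 218.653] pointing down, gripper open.
Joint ranges: [-3.14, 3.14], [-0.91, 2.08], [0.19, 2.58], [-1.22, 4.36], [0.22, 2.71], [-3.12, 3.12]. Speed limits (rad/s): [2.57, 2.57, 3.14, 3.14, 3.14, 3.14].

## Interface

Orientations are given as [roll, pitch, yaw] about the fixed x, y, z axes, in that order (R = Rz(yaw) Ry(pitch) Rx(roll)).
In Python, from bench import robot gives the robot as it stands. The module is installed in compiled form; this text tells all that it offers. Calls block until the motion is done:
- robot.move_ptp(position, orientation): joint-space move of the TCP to a pose.
- robot.move_linear(position, ori=None, speed=150, f_stop=None): straight line of the TCP; ori=None keeps the orientation; speed is the mean speed in mm/s. With f_stop (N) it stops when the force on the tool has changed by that much, and returns True; else False.
- robot.move_j(angles): joint-space move.
- robot.move_gripper(opening): opening from 0.0 (shut) to 1.0 (fully open); the grip force is fixed at half the most; returns when the fingers have stopped.
- robot.sleep(seconds).
- robot.inverse_kinematics(position, orientation): joint angles nearest the present ones, or None.
- robot.get_image(name): name is "side" or "top" or "wrist"; returns a dict with "img" (480x640x3 uint8, blue, green, red), "fovy" (degrees; the focal length in pixels is half the picture's height over the tangent of half this angle, whatever the lens; pixels are square), "cx", "cy" (the principal point, pixels), "eye" and "orientation" of the camera in the world. Camera axes: x right, y down, z forward; pixel columns grow to the right and rows downward; lengths in mm; the calibration is good to about 2 mm. A picture is of the moment at which its call begins. There is no depth.
A pose or a line that the arm cannot do raises robot.MotionError and nothing moves.
- robot.hand_in(): hands the job in; it is judged then, once.
Readings, each from a call of its own:
- robot.current_t(): time.
- robot.current_qpos(): joint angles.
- robot.current_joint_vel(): joint speeds.
- robot.current_joint_efforts(): joint torques, N m.
- robot.current_tcp_pos(): TCP position.
- robot.current_eef_rot(): TCP orientation.
- robot.current_contact_force(): force on the tool from outside, world axes, zero at the start.
- robot.current_ft_torque(): the same for the moment, N m.
- robot.current_gripper_width(): opening from 0.0 (shut) to 1.0 (fully open).
- robot.current_finger_force(): force on a finger pad.
Only numpy, scipy, OpenCV 4.12 (cv2) and the standard library are available. Lean on these libraries where they do the work, as an engineer would, in place of code of your own. Each camera call takes 0.05 s, during which the arm holds its last target. There are 200 camera calls.

## Working session

There is one attempt and no reset: what is moved stays moved. The work goes in short steps, each a Python script; the robot and the scene stay as the last script left them, time stands still between calls to the robot, and variables do not carry over. Pictures are saved under pics/ and viewed, at most 10 in all, crops included, and the job is handed in when it is done.

```bash
mkdir -p pics
python3 - <<'E'
from bench import robot
import cv2
for n in("top","side"):
    d=robot.get_image(n);cv2.imwrite(f"pics/{n}0.png",d["img"]);print(n,{k:d[k] for k in d if k!="img"})
print(robot.current_t())
E
```

```text
top {'fovy': 47.28657287402111, 'cx': 320.4592746425131, 'cy': 237.72747744683667, 'eye': array([ 435.16891042,  -48.74529777, 1146.82763115]), 'orientation': array([-2.99217602,  0.01728869, -1.59493016])}
side {'fovy': 42.977764626141195, 'cx': 325.00861011664773, 'cy': 238.13133229572716, 'eye': array([ 387.89486869, -977.46064861,  585.31448901]), 'orientation': array([-2.05474935,  0.01916655, -0.21447536])}
0.1
```

View pics/top0.png

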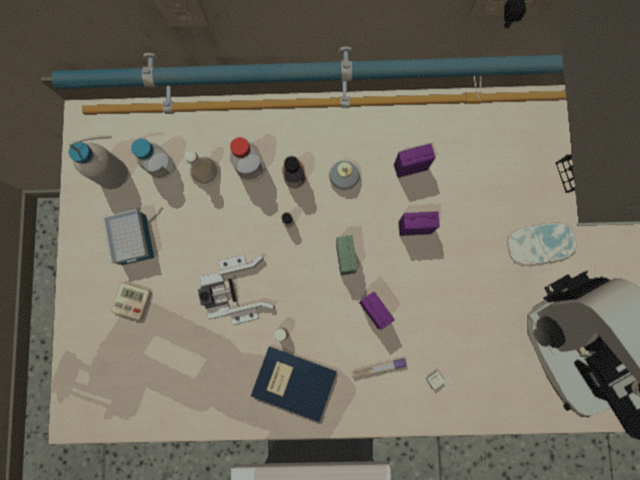

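View pics/side0.png

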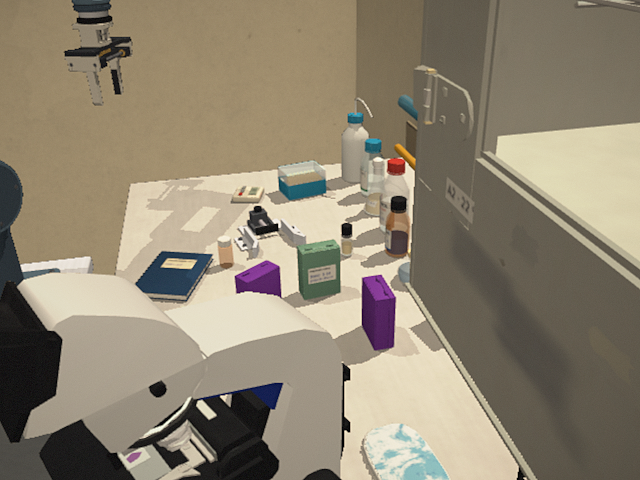

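Candidates: the green box stands at top px (346,255). The purple look-alikes are at (414,160), (419,223) and (377,310). I choose the green one. The cradle is at about (235,290) with its mouth to the right, the vial is at (280,335) and the bottle at (287,218).

```bash
cat > h.py <<'E'
import numpy as np,cv2
from scipy.spatial.transform import Rotation as Ro
from bench import robot
def cam(d):
    f=240/np.tan(np.radians(d["fovy"])/2)
    return f,d["cx"],d["cy"],np.array(d["eye"]),Ro.from_euler("xyz",d["orientation"]).as_matrix()
def ray(c,u,v,z=0):
    f,cx,cy,e,R=c; r=R@np.array([(u-cx)/f,(v-cy)/f,1]); return e+r*(z-e[2])/r[2]
def proj(c,P):
    f,cx,cy,e,R=c; q=(np.atleast_2d(P)-e)@R; return np.c_[cx+f*q[:,0]/q[:,2],cy+f*q[:,1]/q[:,2]]
E
python3 - <<'E'
from h import *
i=cv2.imread("pics/top0.png")
cv2.imwrite("pics/crop.png",cv2.resize(i[200:350,190:390],None,fx=4,fy=4,interpolation=cv2.INTER_CUBIC))
i=cv2.imread("pics/side0.png")
cv2.imwrite("pics/crops.png",cv2.resize(i[195:305,205:365],None,fx=5,fy=5,interpolation=cv2.INTER_CUBIC))
E
```

```text
(no output)
```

View pics/crop.png

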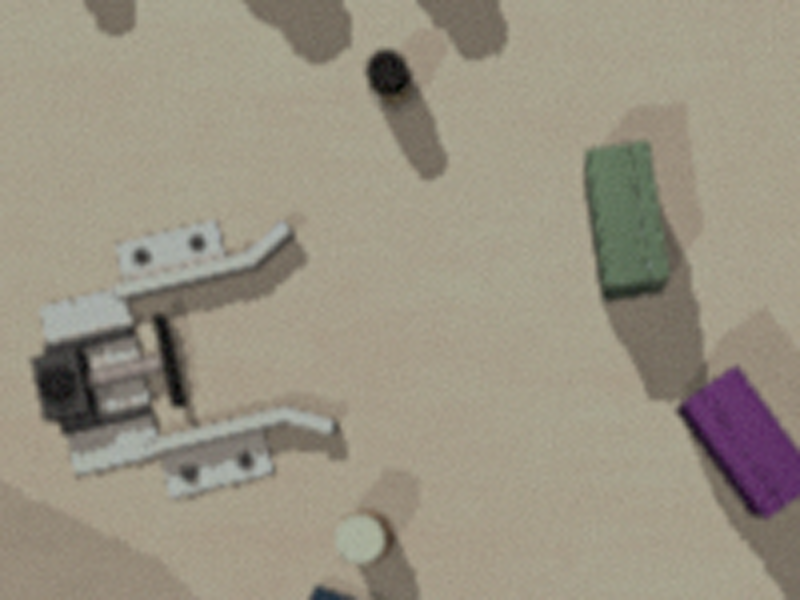

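View pics/crops.png

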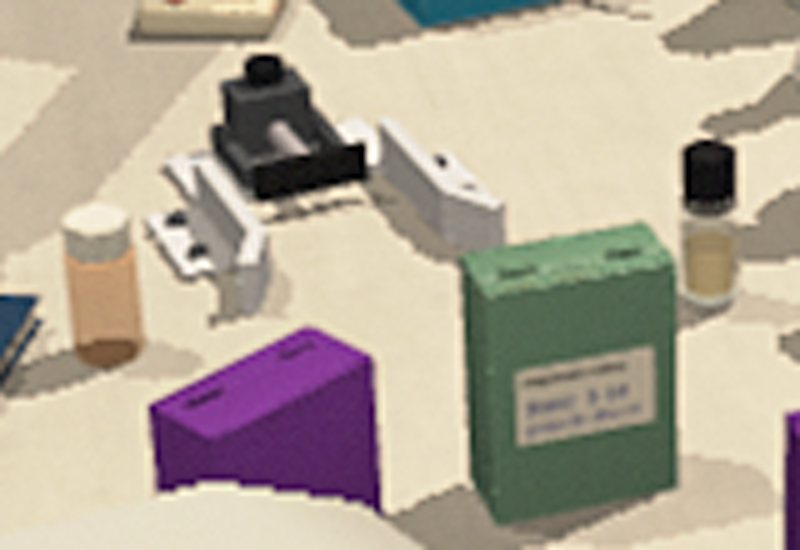

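```bash
cat > loc.py <<'E'
from h import *
from scipy.optimize import least_squares
T=cam(robot.get_image("top"));S=cam(robot.get_image("side"))
ct=lambda p:(np.array(p,float)+.5)/4-.5+[190,200]
cs=lambda p:(np.array(p,float)+.5)/5-.5+[205,195]
def tf(q,P): 
    c,s=np.cos(q[2]),np.sin(q[2]); P=np.array(P,float); return np.c_[q[0]+c*P[:,0]-s*P[:,1],q[1]+s*P[:,0]+c*P[:,1],P[:,2]]
def fit(n,Pt,pt,Ps,ps,q0):
    r=lambda q:np.r_[(proj(T,tf(q,Pt))-ct(pt)).ravel(),(proj(S,tf(q,Ps))-cs(ps)).ravel()]
    a=least_squares(r,q0,loss="soft_l1"); print(n,a.x.round(3),"yaw deg",np.degrees(a.x[2]).round(1));print(r(a.x).reshape(-1,2).round(1).tolist());return a.x
# cradle frame
C=fit("cradle",[(0,-37,24),(0,37,24),(-23,-49.5,24),(-23,49.5,24),(68,-37,24)],[(258,265),(288,408),(295,236),(338,423),(128,297)],
 [(0,37,24),(-23,-49.5,24),(-23,-49.5,0)],[(250,262),(447,207),(447,250)],[470,130,1.6])
# box: local x' = push direction (underside at x'=0 .. lid at -32), y' across
B=fit("box",[(0,-34,92),(-32,-34,92),(-32,34,92),(0,34,92)],[(587,155),(650,145),(666,283),(605,295)],
 [(-32,34,0),(-32,-34,0),(-32,-34,92),(-32,34,92),(0,34,92),(0,-34,92)],[(500,520),(677,487),(675,262),(490,297),(463,258),(645,225)],[480,0,1.6])
print("pad face x",[ (tf([0,0,-C[2]],[ray(T,*ct(p),25)-[C[0],C[1],0]])).round(1).tolist() for p in((172,315),(187,402))])
print("vial",ray(T,*ct((360,540)),58),"bottle",ray(T,*ct((388,72)),66))
v=np.array([B[0]-C[0],B[1]-C[1],0]);print("box in cradle",tf([0,0,-C[2]],[v]),np.degrees(B[2]-C[2]))
print("purple corner",ray(T,*ct((683,408)),92),ray(T,*ct((740,368)),92))
E
python3 loc.py
```

```text
cradle [510.478  97.594   1.781] yaw deg 102.0
[[-0.3, 1.5], [-0.1, 0.9], [0.0, 0.2], [-0.2, 0.5], [-0.0, 1.2], [3.5, -6.1], [9.1, 0.7], [9.5, 2.6]]
box [516.008 -31.435 128.214] yaw deg 7346.1
[[-31.3, 30.2], [-38.1, 18.8], [-12.4, 3.1], [-6.0, 14.1], [-6.6, -5.9], [-27.2, -18.0], [-28.3, -17.2], [-6.8, -7.0], [-18.4, -2.2], [-38.6, -12.4]]
pad face x [[[47.1, -24.8, 25.0]], [[48.9, 20.4, 25.0]]]
vial [409.71969132  50.74071854  58.        ] bottle [640.91386088  32.9279018   66.        ]
box in cradle [[-127.35347241   21.45419698    0.        ]] 7244.096422199147
purple corner [ 468.94658508 -107.59583451   92.        ] [ 487.28911306 -135.50367023   92.        ]
```

```bash
cat >> loc.py <<'E'
print("----")
BT=([(0,-34,92),(-32,-34,92),(-32,34,92),(0,34,92)],[(587,155),(650,145),(666,283),(605,295)])
BS=([(-32,34,0),(-32,-34,0),(-32,-34,92),(-32,34,92),(0,34,92),(0,-34,92)],[(500,520),(677,487),(675,262),(490,297),(463,258),(645,225)])
e=(np.zeros((0,3)),np.zeros((0,2)))
fit("bt",*BT,*e,[500,-30,1.7]);fit("bs",*e,*BS,[500,-30,1.7]);fit("both",*BT,*BS,[500,-30,1.7])
fit("ct",[(0,-37,24),(0,37,24),(-23,-49.5,24),(-23,49.5,24),(68,-37,24)],[(258,265),(288,408),(295,236),(338,423),(128,297)],*e,[500,98,1.7])
fit("cs",*e,[(0,37,24),(0,-37,24),(-23,-49.5,24),(-23,-49.5,0),(-23,49.5,24)],[(250,262),(455,180),(447,207),(447,250),(235,262)],[500,98,1.7])
E
python3 loc.py | sed -n '/----/,$p'
```

```text
----
bt [558.757 -67.841 121.054] yaw deg 6935.9
[[-0.5, -0.1], [0.1, 0.3], [0.9, 0.4], [-0.4, -0.5]]
bs [559.016 -67.929  33.127] yaw deg 1898.0
[[-0.4, 1.9], [0.8, 0.4], [0.8, -0.4], [-0.3, 0.0], [-0.8, -0.7], [0.0, -1.1]]
both [559.027 -67.945  33.105] yaw deg 1896.8
[[-0.7, -0.2], [-0.2, -0.1], [1.1, -0.1], [-0.0, -0.7], [-0.9, 1.7], [0.6, 0.7], [0.6, -0.1], [-0.8, -0.1], [-1.0, -0.8], [0.2, -1.0]]
ct [512.18   97.343   1.775] yaw deg 101.7
[[-0.1, 0.6], [-0.1, 0.1], [0.3, -0.5], [-0.2, -0.2], [0.1, 0.1]]
cs [496.777 102.68    1.941] yaw deg 111.2
[[-2.6, -5.3], [-11.0, 1.1], [1.7, -1.7], [2.2, 0.2], [0.2, 1.1]]
```

```bash
cat >> h.py <<'E'
PI=np.pi
C=(512.2,97.3,np.radians(101.7))
def w(q,x,y,z):
    c,s=np.cos(q[2]),np.sin(q[2]); return [q[0]+c*x-s*y,q[1]+s*x+c*y,z]
def st(): print("t",round(robot.current_t(),2),"tcp",np.round(robot.current_tcp_pos(),1),"F",np.round(robot.current_contact_force(),2),"q6",round(robot.current_qpos()[5],2))
E
python3 - <<'E'
from h import *
B=(559,-68,np.radians(96.8))
for y in(B[2],B[2]-PI): print(robot.inverse_kinematics(w(B,-75,0,220),[PI,0,y]))
q=[robot.inverse_kinematics(w(B,-75,0,220),[PI,0,y]) for y in(B[2],B[2]-PI)]
yaw=B[2] if abs(q[0][5])<abs(q[1][5]) else B[2]-PI
robot.move_gripper(0.4)
robot.move_ptp(w(B,-75,0,220),[PI,0,yaw]); 
robot.move_linear(w(B,-75,0,76)); st()
print(robot.move_linear(w(B,-45,0,76),speed=60,f_stop=5)); st()
print(robot.move_linear(w(B,2,0,76),speed=35,f_stop=6)); st()
robot.sleep(.6)
robot.move_linear(w(B,-45,0,130),speed=200); st()
robot.move_linear(w(B,-90,0,200),speed=250); st()
for n in("top","side"):
    d=robot.get_image(n)["img"];cv2.imwrite(f"pics/{n}1.png",d)
a=cv2.resize(cv2.imread("pics/top1.png")[180:330,190:390],None,fx=4,fy=4,interpolation=cv2.INTER_CUBIC)
cv2.imwrite("pics/crop1.png",a)
E
```

```text
[-0.43620581  0.3214436   1.44505935  0.          1.37508971 -0.5548882 ]
[-4.36205808e-01  3.21443599e-01  1.44505935e+00 -4.44089210e-16
  1.37508971e+00  2.58670446e+00]
t 5.1 tcp [ 568.6 -142.7   76.9] F [-0.01  0.02  0.23] q6 -0.55
False
t 5.75 tcp [ 564.4 -112.4   76.1] F [-0.23 -0.36  0.15] q6 -0.51
False
t 7.24 tcp [558.8 -66.3  76. ] F [-1.14 -0.14 -1.94] q6 -0.43
t 8.35 tcp [ 564.  -112.5  129.6] F [-0.68  0.15 -0.08] q6 -0.51
t 8.83 tcp [ 569.1 -156.4  198.8] F [-0.1   0.33 -0.48] q6 -0.58
```

View pics/crop1.png

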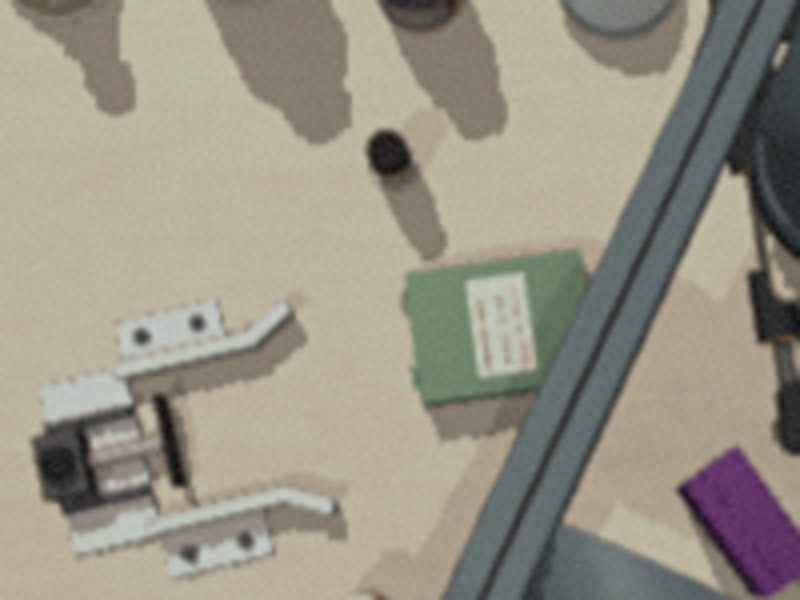

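The box lies lid up, with lid corners at crop px (408,272), (580,250) and (425,403). Next: compute its pose, nudge it sideways square with the cradle axis, then look again.

Run:
```python
from h import *
T=cam(robot.get_image("top"))
def cf(p):
    p=(np.array(p,float)+.5)/4-.5+[190,180]; d=ray(T,*p,32)[:2]-C[:2]; c,s=np.cos(C[2]),np.sin(C[2]); return np.array([c*d[0]+s*d[1],-s*d[0]+c*d[1]])
a,b,c=map(cf,((408,272),(580,250),(425,403)))
print(a,b,c,"yaw",np.degrees(np.arctan2(*(a-b)[::-1])),np.degrees(np.arctan2(*(a-c)))+0,np.linalg.norm(a-b),np.linalg.norm(a-c))
print("centre",(b+c)/2)
for yaw in (C[2]+PI/2,C[2]-PI/2): print(robot.inverse_kinematics(w(C,-125,-75,120),[PI,0,yaw]))
```

```text
[-84.31993797 -56.34569139] [-172.86153218  -47.2559008 ] [-78.04836295  11.20943348] yaw -5.861521633944295 -174.69606835942943 89.00695589854422 67.8456155485645
centre [-125.45494757  -18.02323366]
[-0.19852143  0.44441089  1.51566275  0.          1.18151902 -1.97352128]
[-1.98521430e-01  4.44410885e-01  1.51566275e+00 -4.44089210e-16
  1.18151902e+00  1.16807137e+00]
```

Run:
```python
from h import *
robot.move_ptp(w(C,-128,-76,150),[PI,0,C[2]-PI/2])
robot.move_linear(w(C,-128,-76,18)); st()
print(robot.move_linear(w(C,-128,-42,18),speed=40,f_stop=8)); st()
robot.move_linear(w(C,-128,-76,18),speed=100)
robot.move_linear(w(C,-128,-76,130),speed=250)
robot.move_ptp(w(C,-225,0,150),[PI,0,C[2]]); st()
d=robot.get_image("top");cv2.imwrite("pics/top2.png",d["img"])
cv2.imwrite("pics/crop2.png",cv2.resize(d["img"][180:330,190:390],None,fx=4,fy=4,interpolation=cv2.INTER_CUBIC))
```

```text
t 11.55 tcp [613.4 -12.8  18.9] F [0.15 0.31 0.59] q6 1.16
False
t 12.55 tcp [579.4 -19.6  18. ] F [1.88 0.11 2.07] q6 1.14
t 15.21 tcp [ 557.5 -122.7  149.1] F [ 0.53 -0.53  0.58] q6 -0.62
```

View pics/crop2.png

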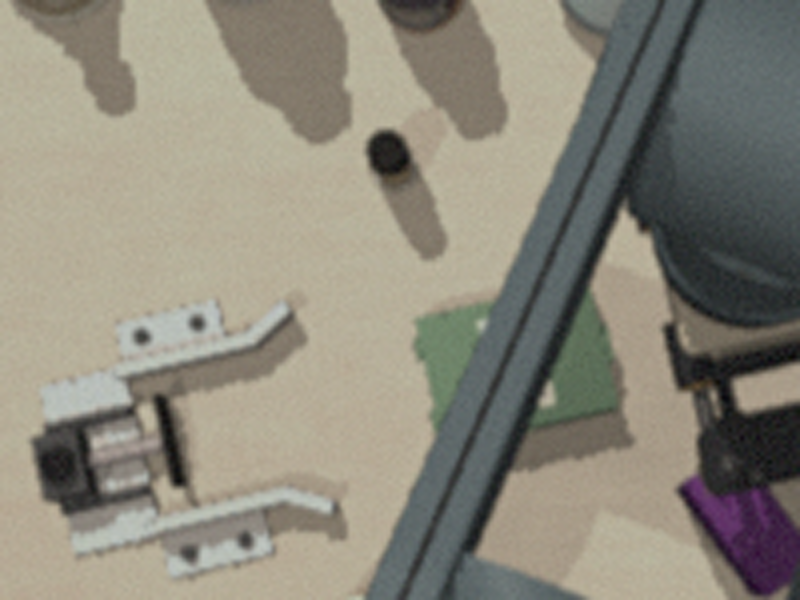

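Run:
```python
from h import *
T=cam(robot.get_image("top"))
def cf(p):
    p=(np.array(p,float)+.5)/4-.5+[190,180]; d=ray(T,*p,32)[:2]-C[:2]; c,s=np.cos(C[2]),np.sin(C[2]); return np.array([c*d[0]+s*d[1],-s*d[0]+c*d[1]])
i=cv2.resize(cv2.imread("pics/top2.png")[180:330,190:390],None,fx=4,fy=4,interpolation=cv2.INTER_CUBIC).astype(int)
for x in (430,445,460,480): 
    m=np.where(i[300:440,x,1]-i[300:440,x,2]>18)[0]+300; print("top edge",x,m[:1],cf((x,m[0])))
for x in (535,560,590,605):
    m=np.where(i[300:440,x,1]-i[300:440,x,2]>18)[0]+300; print("bot edge",x,m[-1:],cf((x,m[-1])))
for y in (340,370,395): print("left",np.where(i[y,380:650,1]-i[y,380:650,2]>18)[0][[0,-1]]+380, *[cf((x,y)) for x in np.where(i[y,380:650,1]-i[y,380:650,2]>18)[0][[0,-1]]+380])
```

```text
top edge 430 [319] [-89.98402137 -30.10901924]
top edge 445 [317] [-97.68789283 -29.35959958]
top edge 460 [312] [-105.73496154  -30.1151392 ]
top edge 480 [306] [-116.39322996  -30.78840887]Traceback (most recent call last):
  File "<stdin>", line 9, in <module>
IndexError: index -1 is out of bounds for axis 0 with size 0
```

Run:
```python
from h import *
u=np.array([np.cos(C[2]),np.sin(C[2]),0])
robot.move_ptp(w(C,-200,2,120),[PI,0,C[2]])
robot.move_linear(w(C,-200,2,18)); st()
F0=robot.current_contact_force()
fx=lambda:float(-(robot.current_contact_force()-F0)@u)
print("F0",F0)
for x,y,v in((-175,2,50),(-150,1.5,50),(-120,1,60),(-95,0,60),(-80,0,40),(-70,0,30)):
    s=robot.move_linear(w(C,x,y,18),speed=v,f_stop=8); print(x,s,round(fx(),2))
    if s: break
st()
d=robot.get_image("top");cv2.imwrite("pics/top3.png",d["img"])
cv2.imwrite("pics/crop3.png",cv2.resize(d["img"][180:330,190:390],None,fx=4,fy=4,interpolation=cv2.INTER_CUBIC))
np.save("F0.npy",F0)
```

```text
t 16.43 tcp [551.8 -99.6  19. ] F [-0.47  0.07  0.68] q6 -0.58
F0 [-0.46629335  0.07164462  0.68195976]
-175 False 0.79
-150 False 0.51
-120 False -0.11
-95 False 0.57
-80 False -0.02
-70 False 0.07
t 19.95 tcp [526.2  29.1  18. ] F [0.15 0.12 0.41] q6 -0.36
```

View pics/crop3.png

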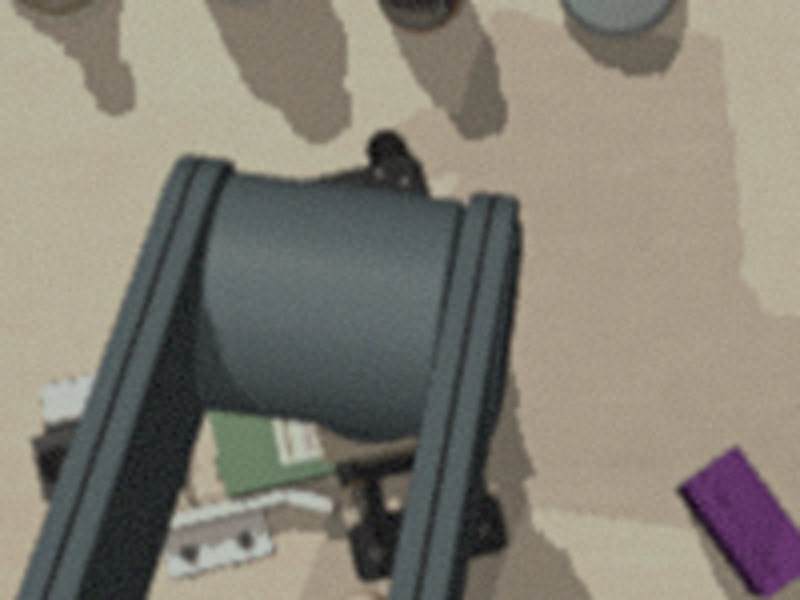

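The box is in the mouth, parallel with the rails (its lower lid edge is near px (230,495)–(335,465)), and the pad is not yet reached. Now press in small steps while reading the force.

Run:
```python
from h import *
u=np.array([np.cos(C[2]),np.sin(C[2]),0]);F0=np.load("F0.npy")
def fx(n=5):
    r=[]
    for _ in range(n): r.append(float(-(robot.current_contact_force()-F0)@u)); robot.sleep(.02)
    return np.mean(r)
x=-70.;L=[]
while x<-25:
    x+=2 if not L or L[-1][1]<3 else .7
    s=robot.move_linear(w(C,x,0,18),speed=15,f_stop=9); f=fx(); L.append((round(x,1),round(f,1),bool(s)))
    if f>10.3 or s: break
    if robot.current_t()>45: break
print(L); st()
for _ in range(8): robot.sleep(.2); print(round(fx(2),1),end=" ")
st()
```

```text
[(-68.0, np.float64(0.5), False), (-66.0, np.float64(1.0), False), (-64.0, np.float64(0.7), False), (-62.0, np.float64(0.9), False), (-60.0, np.float64(0.8), False), (-58.0, np.float64(1.0), False), (-56.0, np.float64(1.1), False), (-54.0, np.float64(0.9), False), (-52.0, np.float64(1.0), False), (-50.0, np.float64(1.6), False), (-48.0, np.float64(0.9), False), (-46.0, np.float64(5.4), False), (-45.3, np.float64(6.8), False), (-44.6, np.float64(7.4), False), (-43.9, np.float64(8.2), False), (-43.2, np.float64(8.7), False), (-42.5, np.float64(9.4), False), (-41.8, np.float64(9.8), False), (-41.1, np.float64(9.9), False), (-40.4, np.float64(10.7), False)]
t 27.07 tcp [521.3  55.6  18.3] F [ 1.34 -9.8   0.  ] q6 -0.31
10.3 10.8 10.9 10.6 10.8 10.6 10.6 10.3 t 28.93 tcp [521.3  55.6  18.3] F [  1.65 -11.05   0.06] q6 -0.31
```

Run:
```python
from h import *
robot.sleep(.3)
robot.move_linear(w(C,-50,0,18),speed=15); st()
robot.move_linear(w(C,-110,0,18),speed=80)
robot.move_linear(w(C,-140,0,180),speed=150)
robot.move_ptp(w(C,-260,0,220),[PI,0,C[2]]);st()
d=robot.get_image("top");a=cv2.resize(d["img"][180:330,190:390],None,fx=4,fy=4,interpolation=cv2.INTER_CUBIC)
cv2.imwrite("pics/crop4.png",a)
```

```text
t 30.02 tcp [522.3  48.5  18. ] F [ 0.52  0.02 -1.18] q6 -0.32
t 32.75 tcp [ 564.5 -157.6  219. ] F [ 0.21  0.38 -1.27] q6 -0.67
```

View pics/crop4.png

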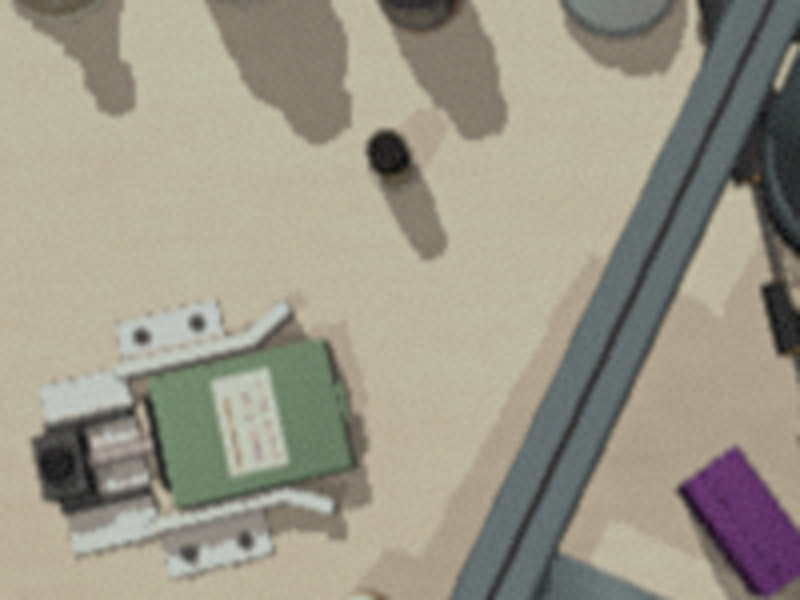

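The box lies lid up and square between the rails. Its front edge (crop px (152,378)–(178,507)) is against the pad, and the bottle at (388,153) hasn't moved.

```bash
python3 -c "
from bench import robot
print(robot.hand_in())"
```

```text
the job is handed in; nothing more can be done
None
```

Job handed in: the green box was pushed over lid up, slid square between the rails and held against the pad at about 10.6 N for nearly 2 s. It was left touching the pad after about 33 s in total. The bottle had not moved in the last picture; the arm mostly hid the vial there, but nothing came near it.

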